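Seat a gudgeon pin against the stop of a V-groove fixture

ROBOT

A 6-joint arm with a two-finger parallel gripper is mounted at the origin on the work surface. World frame = base frame: x ahead of the robot, y to its left, z up, the work surface at z = 0. Lengths are in m, angles in rad, forces in N, time in s.
With the tool pointing down it reaches from about 0.3 to 0.75 m from the base axis. Payload 8.5 kg.
Tool frame: the origin (TCP) lies on the centre line of the jaws, within the pads' length; the fingertips stand 25 mm ahead of it and the grasp point (between the pads) lies 6 mm ahead of it; x points along the fingers, y is the direction in which the jaws open and shut, and the axes are right-handed (so a half turn about x gives the same grasp; the last joint's range is limited). The gripper opens to 85 mm and grips with 20 to 120 N. Pads are 22 mm wide; open, the fingers measure 114 mm over their backs; the gripper's body (76 mm by 85 mm) begins 54 mm behind the grasp point. The pads swing forward as they close: fully open they stand 13 mm farther back than shut.
Start: joints at [-0.215, 0.381, 1.297, -0, 1.464, -0.215], TCP at [0.55, 0, 0.256] pointing down, gripper open.
Joint ranges: [-3.11, 3.11], [-0.89, 2.33], [0.22, 2.48], [-1.42, 4.56], [0.17, 2.85], [-2.88, 2.88]. Speed limits (rad/s): [2.39, 2.39, 3.14, 3.14, 3.14, 3.14].

INTERFACE

Orientations are given as [roll, pitch, yaw] about the fixed x, y, z axes, in that order (R = Rz(yaw) Ry(pitch) Rx(roll)).
In Python, from cell import bot, eyes gives the robot as it stands.
- The arm moves only by the tool carry_out, never from a script. Its argument "commands" is a list of rows, each a list of 7 numbers: the opening, from 0 (shut) to 1 (fully open), then the shift along the tool's x, y, z in mm, then the turn, a rotation vector about the tool's x, y, z in rad. A call has exactly 10 rows; each row shifts and turns the commanded pose from where the row before left it, along the tool's axes as they then stand; what a row does not reach is not made up. A row lasts 1/12 s, in which the tool goes at most 41.7 mm and 7.16 degrees, less where a joint would pass 70% of its speed; a pose out of reach is approached as far as the arm can. A call is refused whole if a number of a shift passes 41.7 or a number of a turn 0.125, either way. A call with a gripper value outside its range is refused whole. The fingers move at their own pace and stop on an object; "newtons" is the grip in N (left out, the last holds). Time passes only in rows, so rows that do not move let the fingers close, or fill a call up. It gives the time, the measured TCP pose, the force and the opening at its end, in the units of the state.
- bot.get_obs(): the state, without advancing time (a new reading comes with each control period).
- eyes.snapshot(name): name is "scene" or "side" or "wrist"; returns (picture, depth): 420x560x3 uint8, blue, green, red; 420x560 float32, m along the optical axis (not along the pixel's ray), 0 where there is no reading.
- eyes.camera_model(name): a dict with "K" (3x3 intrinsics, pixels), "R" (3x3) and "t" (3): a world point X has camera coordinates R X + t. Camera axes: x right, y down, z forward; pixel columns grow to the right and rows downward; lengths in m; the calibration is good to about 2 mm. A picture is of the moment at which its call begins: read the wrist's pose just before it. camera_model takes no time and is no camera call; for the wrist camera it gives the pose at the moment of the call.
- bot.finish_job(): hands the job in, once; it reports no verdict.
Trained networks look in the newest picture that a camera, given by its name, has taken for a name from the list of things; names that differ only in an ending like _2 or _b are one class to them, and where a whole thing is asked for, a point or a joint stands for the part that bears it (a point fixed in the world has none). Each returns a list of dicts, best first, with "score" (0 to 1); they miss things now and then, are a little off and sometimes report something else, mostly with a low value. They report only what shows in the picture. A call takes as long as a camera call. They do not tell look-alikes from the thing itself.
- eyes.boxes_of(camera, name): "at" ([x, y, z] in m, in the coordinates of the camera as it stood for that picture, good to about 4 mm: the middle of the surface that is visible of it).
- eyes.pinpoint(camera, name): "at" ([x, y, z] in m, in the coordinates of the camera as it stood for that picture, good to about 4 mm: a listed point, or the origin of a listed thing).
The state is a dict: "t": time; "q": joint angles; "joint_velocities": joint speeds; "joint_efforts": joint torques, N m; "tcp_pos": TCP position; "eef_rot": TCP orientation; "contact_force": force on the tool from outside, world axes, zero at the start; "wrist_torque": the same for the moment, N m; "finger_gap": finger opening in m.
Only numpy, scipy, OpenCV 4.12 (cv2) and the standard library are available. Lean on these libraries where they do the work, as an engineer would, in place of code of your own. Each camera call takes 0.05 s, during which the arm holds its last target.

TASK

Take the longest of the three steel pins out of the wooden rack, lay it in the open part of the V-groove, and push it along the groove, under the bridge, until its end is home against the nose of the end stop. Hold a light push on it against the stop for about a second, a few newtons and never as much as 20 N, then leave it there, let go. Leave the other two pins in the rack and do not disturb the other things on the bench.

Things in the scene. Friction and masses are not known exactly. Their poses are not given: they have to be found in the camera images.
- pin_long: The longest pin: plain polished steel cylinder, diameter 22 mm, length 95 mm, about 170 g, dark bore discs on its flat ends. Origin at its middle, on its axis; local x along its axis, both ends alike. Sliding it along the groove takes 1 to 2 N. Starts in any one of the rack's three slots, its axis 4 mm above the slot's lips, so only its upper 15 mm stand free.
- pin_mid: Another pin, diameter 22 mm, length 68 mm, to be left in the rack. Origin at its middle, local x along its axis.
- pin_short: Another pin, diameter 22 mm, length 46 mm, to be left in the rack. Origin at its middle, local x along its axis.
- rack: Wooden block, 110 mm (local x) by 210 mm (local y), 25 mm high, fixed. Three 90-degree V slots run along local x, at local y = -65, 0 and 65 mm, open at the ends; a 22 mm pin in a slot has its axis at height 29 mm. Origin: centre of its underside.
- fixture: Grey steel V-block, fixed. Origin: centre of the underside, under the groove; local x along the groove towards the stop, z up. Block x = -140 to 150 mm, 54 mm wide, flat top at 45 mm; low feet reach |y| = 55 mm. 90-degree V-groove all along, mouth 23 mm wide; a 22 mm pin in it has its axis at y = 0, z = 49 mm, its upper 15 mm above the block. Open from above for x below 40 mm.
- bridge (a point): Middle of the top of the bridge, a dark strap fixed across the groove, x = 40 to 62 mm in the fixture's frame: posts at |y| = 17 to 27 mm, bar underside at z = 68 mm, top (this point) at 78 mm with a bolt head to 84 mm. A pin in the groove passes under it with 8 mm to spare.
- stop: Rigid end stop clamped on the fixture beyond the bridge: dark block 54 mm wide, 22 mm thick, with a flat-ended steel nose, diameter 16 mm, screwed out of it towards the pin. Origin: middle of the block's front face, on the pin's axis; local x along the groove, away from the pin. Block front at fixture x = 106 to 120 mm. The nose stands 6 to 26 mm out of it, differently each time, and is not measured.
- wrench: Open-ended wrench, 200 mm, lying on the bench, origin under its middle; leave alone.
- screwdriver: Screwdriver, 190 mm, lying on the bench, origin under its middle; leave alone.
- oil: Grey bottle, diameter 66 mm, 170 mm high; leave alone.
- mug: White mug, diameter 80 mm, 95 mm high; leave alone.
- socket: Steel socket, standing, diameter 30 mm, 60 mm high; leave alone.
- brake_pad: Brake pad, 120 by 50 mm, 16 mm high; leave alone.
Things that resemble listed ones, but are neither listed nor needed, are in the scene too. What is shaped like the pin_long but blue or pink is not meant.

How it is judged:
By the outcome, as a careful person would: the job done as asked, in the order asked, and still so for the second after the job is handed in, with the robot touching nothing.
It also fails if it takes over 56 s, if anything falls off the work surface, if the arm or the gripper's body presses on something with over 40 N, if the wrist force passes 120 N, or if a joint passes its speed limit or range.

## Working session

There is one attempt and no reset: what is moved stays moved. The work goes in short steps, Python scripts to look and compute and a tool call to move; the robot and the scene stay as the last step left them, time stands still between calls to the robot, and variables do not carry over. Pictures are saved under pics/ and viewed, and the job is handed in when it is done.

Besides the shell and the picture viewer there is one more tool, called after ">>>" by a JSON object that holds its "fn" and its "kwargs". carry_out: Moves the arm, as the interface text tells. Its arguments: {"type":"object","properties":{"commands":{"type":"array"},"newtons":{"type":"number"}},"required":["commands"]}

```bash
ls; mkdir -p pics; python3 - <<'E'
from cell import bot, eyes
import cv2, numpy as np
print(bot.get_obs())
for c in ["scene","side","wrist"]:
    m=eyes.camera_model(c)
    p,d=eyes.snapshot(c); cv2.imwrite(f"pics/{c}0.png",p); np.save(f"pics/{c}0.npy",d)
    print(c,m)
    R=np.array(m["R"]);t=np.array(m["t"])
    for n in ["pin_long","rack","fixture","bridge","stop"]:
        if c=="wrist" and n!="pin_long": pass
        for r in eyes.pinpoint(c,n)[:4]:
            print(c,n,round(r["score"],2),np.round(R.T@(np.array(r["at"])-t),4))
print(bot.get_obs()["t"])
E
```

```text
pics
{'t': 0.0, 'q': array([-2.15283579e-01,  3.81210777e-01,  1.29828402e+00,  1.72399776e-05,
        1.46359565e+00, -2.15299798e-01]), 'joint_velocities': array([ 1.59722261e-04,  8.20656448e-04, -2.88861320e-04, -4.65841051e-05,
       -6.95394972e-04, -1.89573753e-03]), 'joint_efforts': array([-1.00240642e-03, -4.48466885e+01, -2.31285810e+01, -2.87182611e-04,
        4.73836102e-03,  1.77242771e-05]), 'tcp_pos': array([5.49737423e-01, 6.81941472e-05, 2.55695971e-01]), 'eef_rot': array([-1.79753791,  1.56929843,  2.91486543]), 'contact_force': array([-0.024653  ,  0.2470299 , -0.08764945]), 'wrist_torque': array([-0.04187781,  0.00939267,  0.05319296]), 'finger_gap': 0.08503192444435585}
scene {'K': array([[465.41205891,   0.        , 280.09043993],
       [  0.        , 465.41205891, 208.18494979],
       [  0.        ,   0.        ,   1.        ]]), 'R': array([[-0.52905182,  0.84821382, -0.02524841],
       [ 0.48391418,  0.27712057, -0.83007907],
       [-0.69708769, -0.4513729 , -0.55707384]]), 't': array([ 0.27866081, -0.20823453,  1.46261152])}
scene pin_long 0.83 [ 0.51
[... 1317 characters left out ...]
28936,   0.        , 283.74556171],
       [  0.        , 291.00628936, 209.10581623],
       [  0.        ,   0.        ,   1.        ]]), 'R': array([[ 9.99998725e-01,  1.23373386e-03,  1.01338931e-03],
       [ 8.39376905e-04, -9.46183485e-01,  3.23629586e-01],
       [ 1.35812501e-03, -3.23628323e-01, -9.46183314e-01]]), 't': array([-0.55008444, -0.04289614,  0.37983669])}
wrist pin_long 0.97 [ 0.6418 -0.138   0.0114]
wrist pin_long 0.94 [ 0.4267 -0.1172  0.0094]
wrist pin_long 0.67 [ 0.4794 -0.2614  0.0267]
wrist rack 0.69 [ 4.785e-01 -2.612e-01  2.000e-04]
wrist rack 0.42 [ 0.5402 -0.2572  0.0272]
wrist fixture 0.57 [ 0.5394  0.0696 -0.0007]
wrist bridge 0.85 [0.5323 0.1257 0.0767]
0.9
```

View pics/scene0.png

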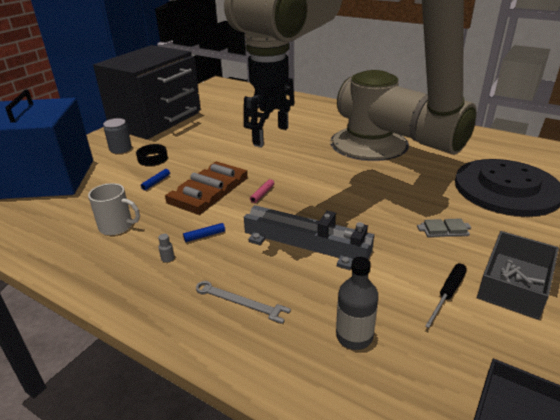

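View pics/side0.png

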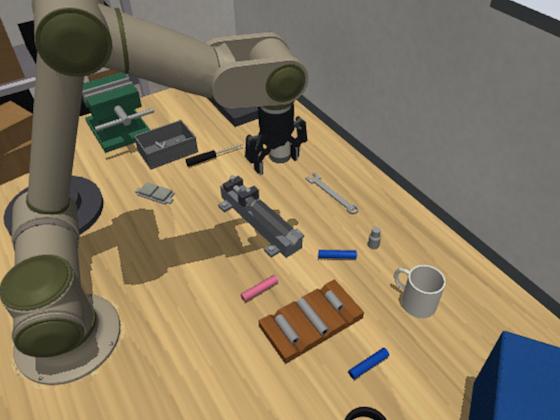

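View pics/wrist0.png

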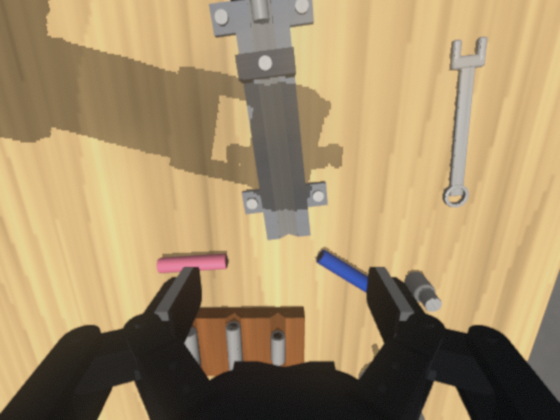

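The scene view shows the rack at about (207,185), its longest pin in the middle slot at (205,180). The fixture is at (308,235) and the bridge at (325,222). A pink pin at (262,190) and blue ones at (155,180) and (204,232) are decoys. Next I'll write helpers and bring the wrist camera over the rack.

```bash
cat > h.py <<'E'
from cell import bot, eyes
import cv2, numpy as np
from scipy.spatial.transform import Rotation as Ro
def tool():
    o=bot.get_obs(); return o, Ro.from_euler('xyz',o['eef_rot']).as_matrix()
def snap(c,name):
    m=eyes.camera_model(c); p,d=eyes.snapshot(c); cv2.imwrite(f"pics/{name}.png",p)
    np.savez(f"pics/{name}.npz",p=p,d=d,K=m["K"],R=m["R"],t=m["t"]); return p,d,m
def cloud(d,m):
    K,R,t=m["K"],m["R"],m["t"]; v,u=np.mgrid[:d.shape[0],:d.shape[1]]
    P=np.stack([(u-K[0,2])/K[0,0]*d,(v-K[1,2])/K[1,1]*d,d],-1)
    W=(P-t)@R; W[d==0]=np.nan; return W
def todelta(target):
    o,R=tool(); return R.T@(np.array(target)-o['tcp_pos'])*1000
E
python3 - <<'E'
from h import *
o,R=tool(); print(R.round(4)); print(todelta([.478,-.235,.256]))
E
```

```text
[[ 0.  1. -0.]
 [ 0. -0. -1.]
 [-1.  0. -0.]]
[  0.32950747 -71.96649328 235.00630369]
```

>>> {"fn": "carry_out", "kwargs": {"commands": [[0.5,0,-9,30,0,0,0],[0.5,0,-9,30,0,0,0],[0.5,0,-9,30,0,0,0],[0.5,0,-9,30,0,0,0],[0.5,0,-9,30,0,0,0],[0.5,0,-9,30,0,0,0],[0.5,0,-9,30,0,0,0],[0.5,0,-9,25,0,0,0],[0.5,0,0,0,0,0,0],[0.5,0,0,0,0,0,0]]}}

```text
t: 1.73
tcp_pos: [0.4776, -0.2359, 0.2562]
eef_rot: [-2.749, 1.57, 1.961]
contact_force: [0.1, 1.0, 0.6]
finger_gap: 0.043
```

```bash
python3 - <<'E'
from h import *
o,R=tool(); print(o['t'],o['tcp_pos'],o['finger_gap'],R.round(4))
p,d,m=snap("wrist","w1")
for n in ["pin_long","pin_mid","pin_short","rack"]:
    for r in eyes.pinpoint("wrist",n)[:4]:
        print(n,round(r["score"],2),np.round(m["R"].T@(np.array(r["at"])-m["t"]),4))
E
```

```text
1.7333 [ 0.47761615 -0.23592204  0.25619092] 0.04298119143835136 [[-1.0e-04  1.0e+00 -2.3e-03]
 [ 3.0e-04 -2.3e-03 -1.0e+00]
 [-1.0e+00 -1.0e-04 -3.0e-04]]
pin_long 0.86 [ 0.4221 -0.1166  0.0047]
pin_long 0.84 [ 0.6415 -0.1379  0.0136]
pin_long 0.65 [ 0.4805 -0.2611  0.0255]
pin_mid 0.86 [ 0.4108 -0.2594  0.0322]
pin_short 0.65 [ 0.5397 -0.2557  0.0293]
rack 0.87 [ 4.761e-01 -2.557e-01  3.000e-04]
```

View pics/w1.png

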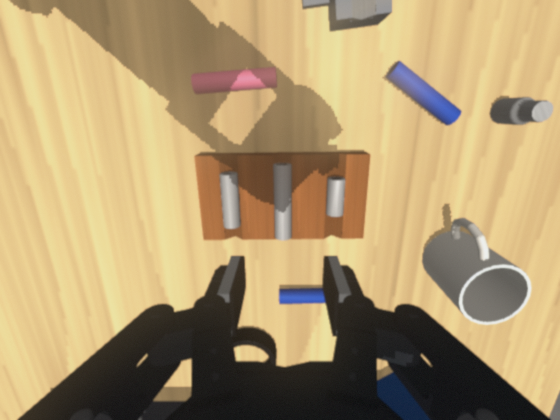

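The rack fills pixels (200–370, 150–240), and the long pin is the middle one at (283,165)–(283,238). I'll measure it from the depth, and cross-check the height by triangulating from the other views.

```bash
cat > meas.py <<'E'
from h import *
def pins(f):
    z=np.load(f); W=cloud(z['d'],z); 
    M=(W[...,0]>.37)&(W[...,0]<.59)&(W[...,1]>-.33)&(W[...,1]<-.2)
    hs=W[...,2][M]; print(f,'z pct',np.nanpercentile(hs,[5,25,50,75,95,99]).round(4))
    g=cv2.cvtColor(z['p'],cv2.COLOR_BGR2HSV)
    mask=(M&(g[...,1]<70)&(W[...,2]>.024)).astype(np.uint8)
    n,l,s,c=cv2.connectedComponentsWithStats(mask)
    for i in range(1,n):
        if s[i,4]<30: continue
        P=W[l==i]; top=P[P[:,2]>np.percentile(P[:,2],60)]
        r=cv2.minAreaRect((P[:,:2]*1000).astype(np.float32))
        v=np.linalg.svd(top[:,:2]-top[:,:2].mean(0),full_matrices=False)[2][0]
        print(s[i],'cent',(r[0]),'size',r[1],'ztop',np.percentile(P[:,2],[90,98]).round(4),'dir',v.round(3),'topmean',top.mean(0).round(4))
if __name__=="__main__":
    pins("pics/w1.npz")
    z=np.load("pics/w1.npz"); W=cloud(z['d'],z); rk=(W[...,0]>.37)&(W[...,0]<.59)&(W[...,1]>-.34)&(W[...,1]<-.18)&(W[...,2]>.021)&(W[...,2]<.028)
    print('rack top',cv2.minAreaRect((W[rk][:,:2]*1000).astype(np.float32)),np.median(W[rk][:,2]))
    for c in ["scene","side"]:
        snap(c,c+"1"); pins(f"pics/{c}1.npz")
E
python3 meas.py
```

```text
pics/w1.npz z pct [0.0224 0.0374 0.294  0.3127 0.3223 0.3273]
[ 273  164   18   77 1250] cent (475.2289733886719, -261.258544921875) size (20.265005111694336, 94.72659301757812) ztop [0.0399 0.0407] dir [ 0.01 -1.  ] topmean [ 0.4757 -0.2584  0.0395]
[220 173  20  56 946] cent (411.4051208496094, -258.7142028808594) size (20.50167465209961, 67.63733673095703) ztop [0.0398 0.0406] dir [ 0.01 -1.  ] topmean [ 0.411  -0.2573  0.0394]
[326 178  19  39 647] cent (540.599609375, -253.84417724609375) size (20.886049270629883, 45.5611457824707) ztop [0.0398 0.0406] dir [ 0.019 -1.   ] topmean [ 0.5404 -0.2535  0.0395]
[216 256  25  48 562] cent (451.2635192871094, -227.28965759277344) size (8.263343811035156, 6.274831771850586) ztop [0.2703 0.2721] dir [ 0.972 -0.235] topmean [ 0.4525 -0.2263  0.2683]
[   51   256   500   164 30821] cent (481.0943603515625, -232.0004425048828) size (123.67935943603516, 33.384029388427734) ztop [0.3219 0.3271] dir [-1.     0.011] topmean [ 0.4833 -0.2229  0.3193]
rack top ((475.62884521484375, -259.034912109375), (210.23770141601562, 110.6745834350586), 0.486
[... 2274 characters left out ...]
54.93333435058594) size (177.8096160888672, 109.67686462402344) ztop [0.534  0.5409] dir [-0.997 -0.072] topmean [ 0.4475 -0.2439  0.5293]
[325 290  18  20 186] cent (539.1588134765625, -255.4551239013672) size (45.585418701171875, 21.505599975585938) ztop [0.0403 0.0421] dir [ 0.002 -1.   ] topmean [ 0.5392 -0.2547  0.0397]
[296 298  32  36 387] cent (474.7729187011719, -262.07366943359375) size (95.49547576904297, 21.361778259277344) ztop [0.0406 0.0425] dir [ 0.004 -1.   ] topmean [ 0.4752 -0.2642  0.04  ]
[275 314  24  29 297] cent (411.1951904296875, -260.2851257324219) size (67.85598754882812, 23.22266960144043) ztop [0.0403 0.0416] dir [-0.004 -1.   ] topmean [ 0.4104 -0.2589  0.0397]
```

```bash
cat > fix.py <<'E'
from h import *
def fixm(d,m,tag):
    W=cloud(d,m)
    M=(W[...,0]>.46)&(W[...,0]<.62)&(W[...,1]>-.12)&(W[...,1]<.25)
    def rect(lo,hi):
        k=M&(W[...,2]>lo)&(W[...,2]<hi)
        P=W[k]; 
        if len(P)<20: return None
        return cv2.minAreaRect((P[:,:2]*1000).astype(np.float32)),P[:,2].mean().round(4),len(P)
    for lo,hi in [(.0425,.0475),(.0725,.081),(.03,.043)]: print(tag,lo,rect(lo,hi))
    # per-y-slice: left and right edges of block top, groove bottom
    for y in np.arange(-.06,.22,.02):
        k=M&(abs(W[...,1]-y)<.006)&(W[...,2]>.0425)&(W[...,2]<.0475)
        P=W[k]
        k2=M&(abs(W[...,1]-y)<.006)&(W[...,2]>.02)&(W[...,2]<.042); Q=W[k2]
        if len(P)>8: print(round(y,3),len(P),'x',np.percentile(P[:,0],[1,50,99]).round(4),'z',np.median(P[:,2]).round(4), 'groove', Q[np.argsort(Q[:,2])[:8],0].mean().round(4) if len(Q)>8 else None)
E
python3 - <<'E'
from fix import *
m={'K':np.array([[291.00628936,0,283.74556171],[0,291.00628936,209.10581623],[0,0,1]]),'R':np.array([[ 9.99998725e-01,  1.23373386e-03,  1.01338931e-03],
       [ 8.39376905e-04, -9.46183485e-01,  3.23629586e-01],
       [ 1.35812501e-03, -3.23628323e-01, -9.46183314e-01]]),'t':np.array([-0.55008444, -0.04289614,  0.37983669])}
fixm(np.load("pics/wrist0.npy"),m,"w0")
print(todelta([.4755,-.261,.060]))
E
```

```text
w0 0.0425 (((540.3876342773438, 58.60169219970703), (54.202964782714844, 253.84153747558594), 6.944233417510986), np.float64(0.0449), 6953)
w0 0.0725 (((532.6478881835938, 122.71276092529297), (53.9271125793457, 22.30124282836914), 7.021481037139893), np.float64(0.078), 1420)
w0 0.03 (((536.96875, 57.76984405517578), (49.246925354003906, 253.4085235595703), 3.8824310302734375), np.float64(0.0383), 3298)
-0.06 248 x [0.5283 0.5443 0.5811] z 0.0449 groove 0.5549
-0.04 280 x [0.5252 0.5443 0.5794] z 0.0448 groove 0.5521
-0.02 298 x [0.5232 0.5503 0.5765] z 0.0448 groove 0.5499
0.0 312 x [0.5211 0.548  0.5748] z 0.0448 groove 0.5469
0.02 346 x [0.5184 0.5452 0.5719] z 0.0449 groove 0.545
0.04 350 x [0.5158 0.5334 0.5693] z 0.045 groove 0.5426
0.06 357 x [0.5132 0.5315 0.5668] z 0.0449 groove 0.5399
0.08 401 x [0.5107 0.5286 0.5643] z 0.0449 groove 0.5377
0.1 414 x [0.5085 0.5349 0.5618] z 0.0449 groove 0.5351
0.12 22 x [0.5429 0.5491 0.5605] z 0.0442 groove 0.5354
0.14 278 x [0.5031 0.5168 0.5561] z 0.045 groove 0.5297
0.16 536 x [0.5011 0.5261 0.555 ] z 0.0451 groove 0.5279
0.18 391 x [0.4992 0.5356 0.5529] z 0.045 groove 0.5253
[196.4256681   -2.83255947  26.72483768]
```

>>> {"fn": "carry_out", "kwargs": {"commands": [[0.5,20,-1,5,0,0,0],[0.5,30,-1,7,0,0,0],[0.5,30,-1,7,0,0,0],[0.5,30,0,7,0,0,0],[0.5,25,0,0,0,0,0],[0.5,20,0,0,0,0,0],[0.5,15,0,0,0,0,0],[0.5,10,0,0,0,0,0],[0.5,0,0,0,0,0,0],[0.5,0,0,0,0,0,0]]}}

```text
t: 2.92
tcp_pos: [0.4753, -0.2609, 0.0766]
eef_rot: [0.832, 1.571, -0.739]
contact_force: [0.5, 0.3, 0.5]
finger_gap: 0.0428
```

```bash
python3 - <<'E'
from h import *
print(todelta([.4755,-.261,.052]), tool()[0]['contact_force'])
p,d,m=snap("wrist","w2"); snap("side","side2");snap("scene","scene2")
W=cloud(d,m)
# fingertips: look below row 230
k=(W[...,2]<.075)&(W[...,2]>.045)
print(k.sum(), tool()[0]['tcp_pos'])
E
```

```text
[24.6080239   0.24593362  0.08619837] [0.5253903  0.34332173 0.50991045]
1339 [ 0.47545585 -0.26127398  0.07742261]
```

View pics/w2.png

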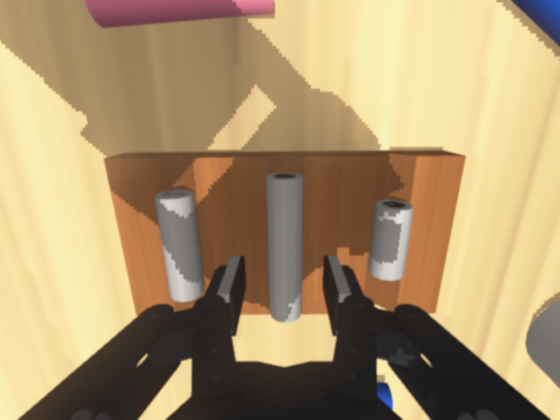

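View pics/side2.png

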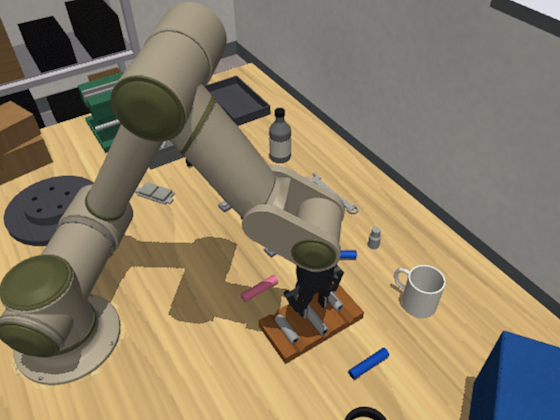

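The jaws straddle the middle pin evenly, with tips at (238,258) and (328,258) and the pin at x≈285. I'll get the fingertip height from depth.

```bash
python3 - <<'E'
from h import *
z=np.load("pics/w2.npz"); W=cloud(z['d'],z)
for (a,b) in [((225,252),(248,330)),((322,252),(348,330))]:
    P=W[a[1]:b[1],a[0]:b[0]].reshape(-1,3); P=P[(P[:,2]>.045)&(abs(P[:,1]+.26)<.03)]
    print(np.percentile(P[:,2],[0,1,5,50]).round(4),P[:,0].min().round(4),P[:,0].max().round(4),P[:,1].min(),P[:,1].max())
E
```

```text
[0.0529 0.0549 0.0584 0.0798] 0.4445 0.4577 -0.27290109008027424 -0.24383547982093845
[0.0533 0.0552 0.0593 0.082 ] 0.4922 0.5079 -0.2733048600805326 -0.24353288748518295
```

>>> {"fn": "carry_out", "kwargs": {"commands": [[0.36,10,0,0,0,0,0],[0.36,6,0,0,0,0,0],[0.36,2,0,0,0,0,0],[0.36,0,0,0,0,0,0],[0.36,0,0,0,0,0,0],[0.36,0,0,0,0,0,0],[0.36,0,0,0,0,0,0],[0.36,0,0,0,0,0,0],[0.36,0,0,0,0,0,0],[0.36,0,0,0,0,0,0]]}}

```text
t: 3.9
tcp_pos: [0.475, -0.261, 0.0584]
eef_rot: [0.875, 1.571, -0.696]
contact_force: [0.1, 0.1, -0.8]
finger_gap: 0.0309
```

```bash
python3 - <<'E'
from h import *
p,d,m=snap("wrist","w3")
z=np.load("pics/w3.npz"); W=cloud(z['d'],z)
print(tool()[0]['tcp_pos'])
for s in (slice(225,275),slice(290,345)):
    P=W[245:330,s].reshape(-1,3); P=P[(P[:,2]>.03)&(abs(P[:,1]+.26)<.014)&(abs(P[:,0]-.4755)>.013)]
    print(np.percentile(P[:,2],[0,1,5,50]).round(4),P[:,0].min().round(4),P[:,0].max().round(4),P[:,1].min(),P[:,1].max())
E
```

```text
[ 0.47499217 -0.2610141   0.05840725]
[0.0336 0.0366 0.0412 0.0658] 0.446 0.4598 -0.27284592037593747 -0.24623157378739194
[0.0341 0.0369 0.0414 0.0664] 0.4898 0.5038 -0.2733134332432351 -0.24728434725906998
```

View pics/w3.png

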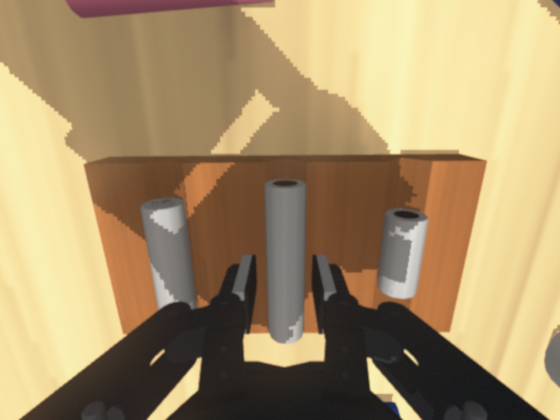

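Tips are about 25 mm ahead of the TCP at this opening, so I'll go down 6 mm (tips near z = 27.5 mm) and close.

>>> {"fn": "carry_out", "kwargs": {"commands": [[0.36,3,0.3,0,0,0,0],[0.36,3,0,0,0,0,0],[0.36,0,0,0,0,0,0],[0.2,0,0,0,0,0,0],[0.2,0,0,0,0,0,0],[0.15,0,0,0,0,0,0],[0.1,0,0,0,0,0,0],[0.1,0,0,0,0,0,0],[0.1,0,0,0,0,0,0],[0.1,0,0,0,0,0,0]], "newtons": 50}}

```text
t: 4.78
tcp_pos: [0.4756, -0.2611, 0.0525]
eef_rot: [1.131, 1.57, -0.44]
contact_force: [6.3, -0.1, 0.4]
finger_gap: 0.0197
```

```bash
python3 - <<'E'
from h import *
p,d,m=snap("wrist","w4")
cv2.imwrite("pics/w4c.png",cv2.resize(p[150:370,180:390],None,fx=3,fy=2.7,interpolation=cv2.INTER_CUBIC))
W=cloud(d,m)
for s in (slice(225,275),slice(290,345)):
    P=W[245:330,s].reshape(-1,3); P=P[(P[:,2]>.026)&(abs(P[:,1]+.26)<.014)&(abs(P[:,0]-.4755)>.0115)]
    print(np.percentile(P[:,2],[0,1,5,50]).round(4),P[:,0].min().round(4),P[:,0].max().round(4))
print(tool()[0]['contact_force'],tool()[0]['finger_gap'])
E
```

```text
[0.026  0.0304 0.0367 0.0694] 0.4431 0.464
[0.026  0.0262 0.0355 0.07  ] 0.487 0.5093
[5.43442371 0.51906009 0.08003971] 0.019860634620304032
```

View pics/w4c.png

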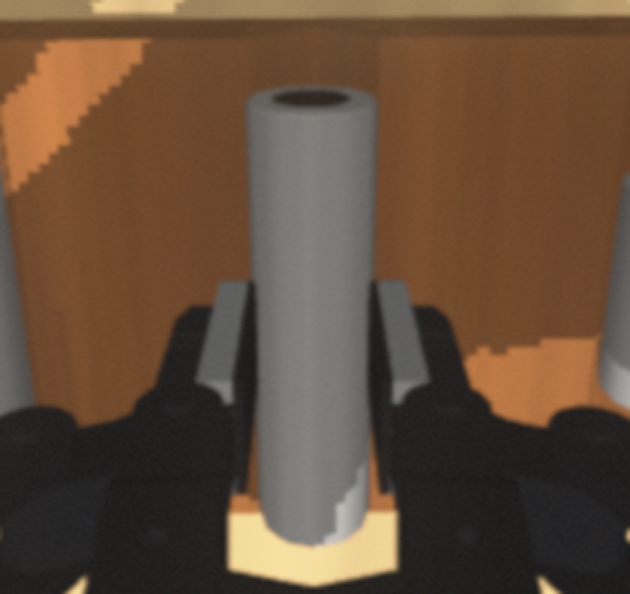

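>>> {"fn": "carry_out", "kwargs": {"commands": [[0.1,-1,0,0,0,0,0],[0.1,-1,0,0,0,0,0],[0.1,-2,0,0,0,0,0],[0.1,-2,0,0,0,0,0],[0.1,-3,0,0,0,0,0],[0.1,-3,0,0,0,0,0],[0.1,0,0,0,0,0,0],[0.1,0,0,0,0,0,0],[0.1,0,0,0,0,0,0],[0.1,0,0,0,0,0,0]]}}

```text
t: 5.67
tcp_pos: [0.4752, -0.261, 0.0642]
eef_rot: [-2.175, 1.571, 2.537]
contact_force: [-0.2, 0.0, -3.2]
finger_gap: 0.0202
```

```bash
python3 - <<'E'
from h import *
p,d,m=snap("wrist","w5"); print(tool()[0]['contact_force'],tool()[0]['finger_gap'])
W=cloud(d,m); P=W[(abs(W[...,0]-.4755)<.008)&(W[...,1]>-.248)&(W[...,1]<-.2)&(W[...,2]>.03)]; print(np.percentile(P[:,2],[50,90,98]),P[:,1].max())
for yy in (-.248,-.24,-.23,-.22):
  Q=P[abs(P[:,1]-yy)<.004]; print(yy,len(Q),Q[:,2].max() if len(Q) else 0)
E
```

```text
[-0.26202073 -0.05507071 -2.02422537] 0.019823516215465957
[0.05050048 0.0521095  0.13375143] -0.21374789079499718
-0.248 275 0.13377815865253687
-0.24 565 0.13719189324309097
-0.23 492 0.052796786347632116
-0.22 540 0.053177107853884624
```

View pics/w5.png

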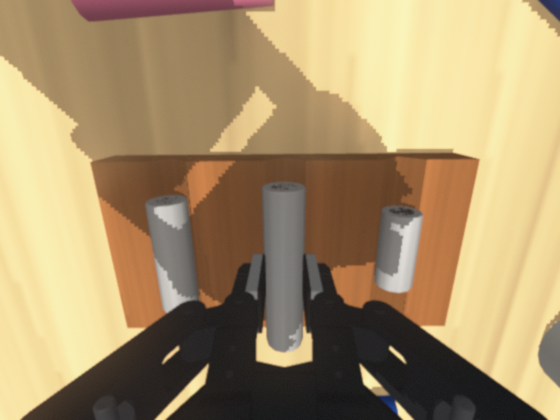

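The pin is lifted: its top rose from 40 to about 52 mm, it is level, and the force reads about 2 N of weight. Now up and across to the fixture.

>>> {"fn": "carry_out", "kwargs": {"commands": [[0.1,-15,0,0,0,0,0],[0.1,-25,0,0,0,0,0],[0.1,-25,0,0,0,0,0],[0.1,-15,0,-8,0,0,0],[0.1,0,4,-18,0,0,0],[0.1,0,7,-28,0,0,0],[0.1,0,7,-28,0,0,0],[0.1,0,7,-28,0,0,0],[0.1,0,7,-28,0,0,0],[0.1,0,7,-28,0,0,0]]}}

```text
t: 6.55
tcp_pos: [0.5143, -0.0936, 0.1443]
eef_rot: [-1.906, 1.571, 2.807]
contact_force: [0.6, 0.2, -2.2]
finger_gap: 0.0196
```

>>> {"fn": "carry_out", "kwargs": {"commands": [[0.1,0,7,-28,0,0,0],[0.1,0,7,-28,0,0,0],[0.1,0,7,-28,0,0,0],[0.1,0,7,-22,0,0,0],[0.1,0,2,-14,0,0,0],[0.1,0,0,0,-0.04,0,0],[0.1,0,0,0,-0.04,0,0],[0.1,0,0,0,-0.04,0,0],[0.1,0,0,0,0,0,0],[0.1,0,0,0,0,0,0]]}}

```text
t: 7.38
tcp_pos: [0.5442, 0.025, 0.1442]
eef_rot: [-1.775, 1.57, 3.056]
contact_force: [0.8, -0.5, -2.0]
finger_gap: 0.0197
```

```bash
python3 - <<'E'
from h import *
from fix import fixm
o,R=tool(); print(o['t'],o['tcp_pos'],o['contact_force'],o['finger_gap'],R.round(4))
p,d,m=snap("wrist","w6"); fixm(d,m,"w6")
snap("side","side6"); snap("scene","scene6")
print(todelta([.5443,.0274,.0722]))
for c in ("side","scene"):
    z=np.load(f"pics/{c}6.npz");fixm(z['d'],z,c)
E
```

```text
7.3833 [0.54418449 0.02501286 0.14419438] [ 0.80671196 -0.54670945 -1.9567887 ] 0.019688217054288783 [[-3.000e-04  9.929e-01  1.186e-01]
 [ 0.000e+00  1.186e-01 -9.929e-01]
 [-1.000e+00 -3.000e-04 -1.000e-04]]
w6 0.0425 (((541.1259765625, 53.17073059082031), (54.21025466918945, 241.89273071289062), 6.943114280700684), np.float64(0.0449), 9184)
w6 0.0725 (((532.6226196289062, 122.74665069580078), (54.14920425415039, 22.078372955322266), 6.954392910003662), np.float64(0.0779), 3458)
w6 0.03 (((535.2265014648438, 98.04558563232422), (47.772621154785156, 153.0161895751953), 11.545228004455566), np.float64(0.0384), 3427)
-0.06 13 x [0.5367 0.5713 0.5724] z 0.0449 groove None
0.0 277 x [0.5206 0.5291 0.5746] z 0.045 groove None
0.02 349 x [0.518  0.562  0.5721] z 0.0449 groove None
0.04 384 x [0.5156 0.5592 0.5698] z 0.045 groove None
0.06 725 x [0.5134 0.531  0.567 ] z 0.0449 groove 0.5406
0.08 797 x [0.5111 0.5288 0.5646] z 0.0449 groove 0.5376
0.1 887 x [0.5087 0.5277 0.5622] z 0.045 groove 0.5357
0.12 16 x [0.5526 0.5578 0.5602] z 0.0447 groove None
0.14 690 x [0.5034 0.5167 0.5565] z 
[... 1804 characters left out ...]
.5607 0.5783] z 0.0443 groove 0.5781
0.0 44 x [0.5218 0.5499 0.5768] z 0.0443 groove 0.5746
0.02 52 x [0.5184 0.5395 0.5729] z 0.0442 groove 0.573
0.04 49 x [0.5161 0.5558 0.5713] z 0.0442 groove 0.5708
0.06 51 x [0.5137 0.5539 0.5714] z 0.0441 groove 0.568
0.08 44 x [0.5143 0.5516 0.5662] z 0.044 groove 0.5652
0.1 35 x [0.5153 0.5551 0.565 ] z 0.0444 groove 0.5634
0.12 12 x [0.5165 0.5601 0.5622] z 0.0446 groove 0.561
0.14 54 x [0.5043 0.534  0.5599] z 0.0441 groove 0.5586
0.16 45 x [0.5015 0.546  0.5587] z 0.0442 groove 0.556
0.18 36 x [0.5051 0.5452 0.5552] z 0.0446 groove 0.5532
0.2 17 x [0.497  0.5496 0.5519] z 0.0444 groove 0.5512
0.22 43 x [0.4951 0.5372 0.5517] z 0.0443 groove 0.5306
```

View pics/w6.png

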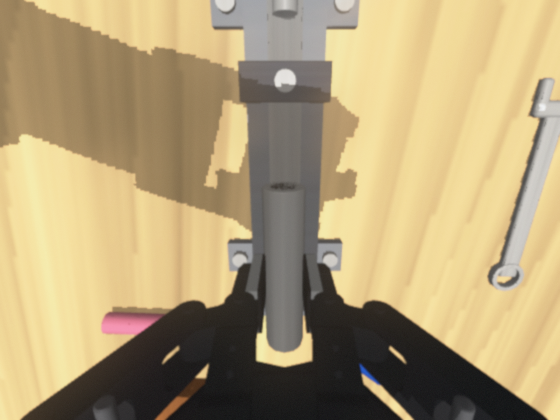

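The pin at (284,185–345) lines up with the groove, and the bridge is ahead at (285,80). I'll lower to just above seating.

>>> {"fn": "carry_out", "kwargs": {"commands": [[0.1,12,0.3,0,0,0,0],[0.1,16,0,0,0,0,0],[0.1,16,0,0,0,0,0],[0.1,12,0,0,0,0,0],[0.1,8,0,0,0,0,0],[0.1,4,0,0,0,0,0],[0.1,1,0,0,0,0,0],[0.1,0,0,0,0,0,0],[0.1,0,0,0,0,0,0],[0.1,0,0,0,0,0,0]]}}

```text
t: 8.37
tcp_pos: [0.5449, 0.025, 0.076]
eef_rot: [1.264, 1.57, -0.187]
contact_force: [0.3, -0.5, -2.4]
finger_gap: 0.0195
```

>>> {"fn": "carry_out", "kwargs": {"commands": [[0.1,1,0,0,0,0,0],[0.1,0.5,0,0,0,0,0],[0.1,0.5,0,0,0,0,0],[0.1,0,0,0,0,0,0],[0.1,0,0,0,0,0,0],[0.1,0,0,0,0,0,0],[0.1,0,0,0,0,0,0],[0.1,0,0,0,0,0,0],[0.1,0,0,0,0,0,0],[0.1,0,0,0,0,0,0]]}}

```text
t: 9.2
tcp_pos: [0.5446, 0.025, 0.0733]
eef_rot: [1.065, 1.571, -0.386]
contact_force: [-0.2, -1.0, -1.3]
finger_gap: 0.0199
```

>>> {"fn": "carry_out", "kwargs": {"commands": [[0.1,0.4,0,0,0,0,0],[0.1,0,0,0,0,0,0],[0.1,0.4,0,0,0,0,0],[0.1,0,0,0,0,0,0],[0.1,0.4,0,0,0,0,0],[0.1,0,0,0,0,0,0],[0.1,0,0,0,0,0,0],[0.1,0,0,0,0,0,0],[0.1,0,0,0,0,0,0],[0.1,0,0,0,0,0,0]]}}

```text
t: 10.03
tcp_pos: [0.5448, 0.025, 0.0724]
eef_rot: [1.451, 1.57, 0.0]
contact_force: [0.7, 0.3, 1.9]
finger_gap: 0.0197
```

Seated: the vertical force changed from −2 to +2 N at the expected height. Releasing, then rising.

>>> {"fn": "carry_out", "kwargs": {"commands": [[0.36,0,0,0,0,0,0],[0.4,0,0,0,0,0,0],[0.4,0,0,0,0,0,0],[0.4,0,0,0,0,0,0],[0.4,0,0,0,0,0,0],[0.4,-5,0,0,0,0,0],[0.4,-15,0,0,0,0,0],[0.4,-20,0,0,0,0,0],[0.4,0,0,0,0,0,0],[0.4,0,0,0,0,0,0]]}}

```text
t: 10.87
tcp_pos: [0.5449, 0.025, 0.113]
eef_rot: [1.276, 1.569, -0.174]
contact_force: [0.1, 0.1, -0.2]
finger_gap: 0.0342
```

```bash
cat > pinm.py <<'E'
from h import *
u=np.array([-.1215,.9926]); n=np.array([-.9926,-.1215]); O=np.array([.5388,.0721])
def grooved(f):
    z=np.load(f); W=cloud(z['d'],z); s=(W[...,:2]-O)@u; l=(W[...,:2]-O)@n
    k=(abs(l)<.006)&(W[...,2]>.053)&(W[...,2]<.064)&(s<.13)&(s>-.15)
    P=W[k]; ss=s[k]
    if len(P)<5: print(f,'none'); return
    print(f,len(P),'s',np.percentile(ss,[0,2,98,100]).round(4),'ztop',np.percentile(P[:,2],[50,98]).round(4),'lat of top',np.median(l[k&(W[...,2]>.0585)]).round(4))
    return ss
E
python3 - <<'E'
from pinm import *
o,R=tool(); print(o['tcp_pos'],o['contact_force'],o['finger_gap'])
for c in ("wrist","side","scene"): snap(c,c+"7"); grooved(f"pics/{c}7.npz")
E
```

```text
[0.54494336 0.02498236 0.11303716] [ 0.08947986  0.14872347 -0.2180596 ] 0.03421481190467479
pics/wrist7.npz 2476 s [-0.0959 -0.0928 -0.001  -0.0002] ztop [0.0591 0.0606] lat of top 0.0001
pics/side7.npz 123 s [-0.0962 -0.0954  0.1155  0.128 ] ztop [0.058  0.0625] lat of top 0.0011
pics/scene7.npz 152 s [-0.0938 -0.0907  0.1199  0.1289] ztop [0.0579 0.0633] lat of top -0.0017
```

View pics/wrist7.png

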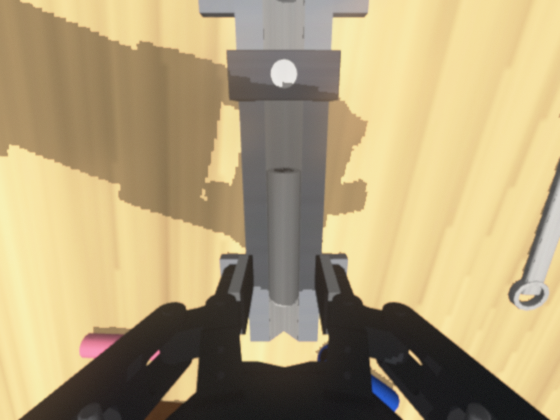

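The pin is seated in the groove: s from −95 to −1 mm, top at 60 mm, on the centreline. Next, shut the fingers, rise a little more, back off behind the pin, and estimate the nose position meanwhile.

>>> {"fn": "carry_out", "kwargs": {"commands": [[0.4,-10,0,5,0,0,0],[0.0,0,0,10,0,0,0],[0.0,0,0,15,0,0,0],[0.0,0,0,15,0,0,0],[0.0,0,0,15,0,0,0],[0.0,0,0,12,0,0,0],[0.0,0,0,4,0,0,0],[0.0,0,0,0,0,0,0],[0.0,0,0,0,0,0,0],[0.0,0,0,0,0,0,0]], "newtons": 30}}

```text
t: 11.85
tcp_pos: [0.5535, -0.0498, 0.122]
eef_rot: [-2.355, 1.57, 2.478]
contact_force: [-0.5, 0.3, 0.2]
finger_gap: 0.0002
```

```bash
python3 - <<'E'
from pinm import *
o,R=tool(); print(o['tcp_pos'],o['contact_force'],o['finger_gap'],'s,l',(o['tcp_pos'][:2]-O)@u,(o['tcp_pos'][:2]-O)@n)
for c in ("wrist","side","scene"):
    snap(c,c+"8"); grooved(f"pics/{c}8.npz")
    z=np.load(f"pics/{c}8.npz"); W=cloud(z['d'],z); s=(W[...,:2]-O)@u; l=(W[...,:2]-O)@n
    k=(abs(l)<.009)&(W[...,2]>.047)&(W[...,2]<.062)&(s>.066)&(s<.125)
    print(c,'nose',k.sum(),np.percentile(s[k],[0,3,10,50]).round(4) if k.any() else 0)
    k=(abs(l)<.03)&(abs(s+.12)<.03)&(W[...,2]>.062)&(W[...,2]<.12)
    print('tip',k.sum(), (np.percentile(W[k][:,2],[0,1,5]).round(4),s[k].min(),s[k].max(),l[k].min(),l[k].max()) if k.any() else 0)
E
```

```text
[ 0.55351463 -0.04981773  0.12197857] [-0.53217284  0.34013633  0.23330728] 0.00022101111141443444 s,l -0.12280336387075408 0.00020726649849676405
pics/wrist8.npz 3359 s [-0.0956 -0.0928 -0.0022 -0.0006] ztop [0.0591 0.0608] lat of top 0.0002
wrist nose 0 0
tip 964 (array([0.0987, 0.0999, 0.1025]), np.float64(-0.11784997279688558), np.float64(-0.11167089356604017), np.float64(-0.013077492765413498), np.float64(0.014172879085369692))
pics/side8.npz 165 s [-0.0977 -0.0958  0.1146  0.13  ] ztop [0.0587 0.0626] lat of top 0.0013
side nose 58 [0.0896 0.0915 0.0922 0.1052]
tip 63 (array([0.0622, 0.0836, 0.1   ]), np.float64(-0.13683653058229805), np.float64(-0.09230584986185497), np.float64(-0.013143736345467423), np.float64(0.015062299953622849))
pics/scene8.npz 153 s [-0.0945 -0.0912  0.1211  0.13  ] ztop [0.058  0.0634] lat of top -0.0022
scene nose 44 [0.0936 0.0938 0.0953 0.101 ]
tip 95 (array([0.0966, 0.097 , 0.0978]), np.float64(-0.13135652697387595), np.float64(-0.10964996619808462), np.float64(-0.014946410620178244), np.float64(0.006417547873377807))
```

View pics/wrist8.png

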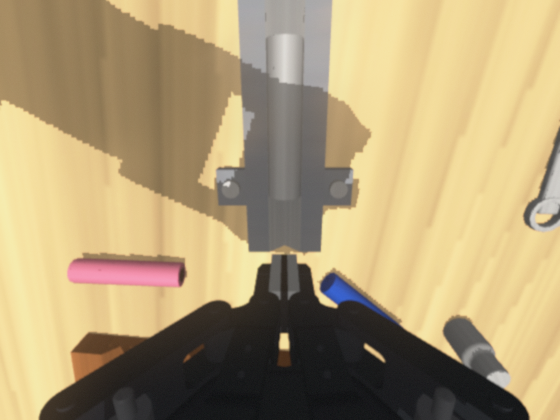

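View pics/side8.png

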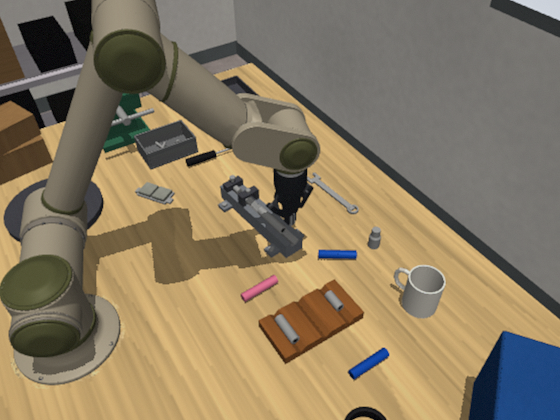

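With the fingers shut, the tips are 25 mm ahead of the TCP. They stand behind the pin at (285,260), and the pin's rear end is at (285,198). The nose face is at about s = 91 mm, so roughly 92 mm of push. Lower to tip z ≈ 48.5 mm and approach.

>>> {"fn": "carry_out", "kwargs": {"commands": [[0,10,0,0,0,0,0],[0,14,0,0,0,0,0],[0,14,0,0,0,0,0],[0,8,0,0,0,0,0],[0,2.5,0,0,0,0,0],[0,0,0,0,0,0,0],[0,0,0.2,-5,0,0,0],[0,0,0,-5,0,0,0],[0,0,0,-2,0,0,0],[0,0,0,0,0,0,0]]}}

```text
t: 12.83
tcp_pos: [0.5525, -0.0378, 0.0741]
eef_rot: [1.263, 1.57, -0.187]
contact_force: [0.3, 0.4, -0.3]
finger_gap: 0.0001
```

>>> {"fn": "carry_out", "kwargs": {"commands": [[0,0,0,-2,0,0,0],[0,0,0,-2,0,0,0],[0,0,0,-2,0,0,0],[0,0,0,-3,0,0,0],[0,0,0,-4,0,0,0],[0,0,0,-4,0,0,0],[0,0,0,-4,0,0,0],[0,0,0,-4,0,0,0],[0,0,0,-4,0,0,0],[0,0,0,0,0,0,0]]}}

```text
t: 13.67
tcp_pos: [0.5488, -0.0088, 0.0736]
eef_rot: [-3.073, 1.57, 1.761]
contact_force: [0.5, 0.2, 0.5]
finger_gap: 0.0002
```

```bash
python3 - <<'E'
from pinm import *
o,R=tool(); print(o['t'],o['tcp_pos'],o['contact_force'],R.round(4),'s,l',(o['tcp_pos'][:2]-O)@u,(o['tcp_pos'][:2]-O)@n)
snap("wrist","wrist9"); grooved("pics/wrist9.npz")
E
```

```text
13.6667 [ 0.54884745 -0.00876933  0.0736017 ] [0.48993056 0.23316361 0.53829994] [[-1.000e-04  9.927e-01  1.204e-01]
 [ 4.000e-04  1.204e-01 -9.927e-01]
 [-1.000e+00 -0.000e+00 -4.000e-04]] s,l -0.0814916647316023 -0.00014747406671580636
pics/wrist9.npz 5585 s [-0.0722 -0.0709  0.0224  0.024 ] ztop [0.0591 0.061 ] lat of top -0.0
```

View pics/wrist9.png

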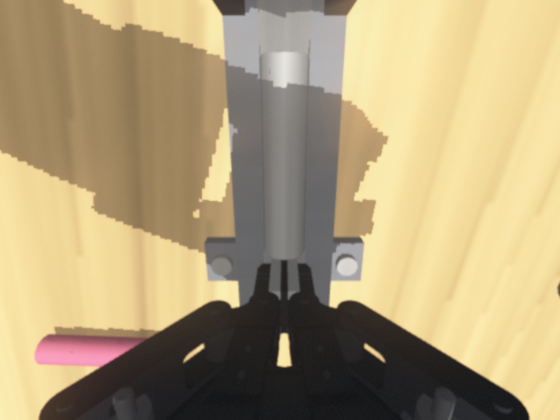

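The pin is moving ahead of the fingers: its front is at s≈24 and about 67 mm remains. Continue straight, slowing before the nose.

>>> {"fn": "carry_out", "kwargs": {"commands": [[0,0,0,-3,0,0,0],[0,0,0,-4,0,0,0],[0,0,0,-4,0,0,0],[0,0,0,-4,0,0,0],[0,0,0,-4,0,0,0],[0,0,0,-4,0,0,0],[0,0,0,-4,0,0,0],[0,0,0,-4,0,0,0],[0,0,0,-3,0,0,0],[0,0,0,-2,0,0,0]]}}

```text
t: 14.55
tcp_pos: [0.5445, 0.0265, 0.0736]
eef_rot: [-1.931, 1.571, 2.901]
contact_force: [0.3, -1.8, -1.1]
finger_gap: -0.0007
```

>>> {"fn": "carry_out", "kwargs": {"commands": [[0,0,0,-2,0,0,0],[0,0,0,-2,0,0,0],[0,0,0,-2,0,0,0],[0,0,0,-2,0,0,0],[0,0,0,-2,0,0,0],[0,0,0,-2,0,0,0],[0,0,0,-2,0,0,0],[0,0,0,-2,0,0,0],[0,0,0,-1,0,0,0],[0,0,0,0,0,0,0]]}}

```text
t: 15.38
tcp_pos: [0.5426, 0.0432, 0.0736]
eef_rot: [2.876, 1.571, 1.425]
contact_force: [0.7, 0.2, 0.9]
finger_gap: 0.0
```

```bash
python3 - <<'E'
from pinm import *
o,R=tool(); print(o['t'],o['tcp_pos'],o['contact_force'],'s,l',(o['tcp_pos'][:2]-O)@u,(o['tcp_pos'][:2]-O)@n)
for c in ("wrist","side","scene"):
    p,d,m=snap(c,c+"10"); ss=grooved(f"pics/{c}10.npz"); print(np.histogram(ss,bins=np.arange(-.08,.135,.005)))
p=np.load("pics/side10.npz")['p']; cv2.imwrite("pics/side10c.png",cv2.resize(p[160:270,200:320],None,fx=6,fy=5.4,interpolation=cv2.INTER_CUBIC))
E
```

```text
15.3833 [0.54258869 0.04323738 0.07363786] [0.70081018 0.24207132 0.8905672 ] s,l -0.02910936522827028 -0.0002538448994418639
pics/wrist10.npz 4165 s [-0.0196 -0.0187  0.094   0.0954] ztop [0.0591 0.0611] lat of top -0.0002
(array([  0,   0,   0,   0,   0,   0,   0,   0,   0,   0,   0,   0, 277,
       213, 221, 224, 229, 237, 247, 261, 275, 273, 287, 170,   0,   0,
         0,   0, 111, 367, 402,  93,   0,   0, 274,   4,   0,   0,   0,
         0,   0,   0,   0]), array([-8.0000000e-02, -7.5000000e-02, -7.0000000e-02, -6.5000000e-02,
       -6.0000000e-02, -5.5000000e-02, -5.0000000e-02, -4.5000000e-02,
       -4.0000000e-02, -3.5000000e-02, -3.0000000e-02, -2.5000000e-02,
       -2.0000000e-02, -1.5000000e-02, -1.0000000e-02, -5.0000000e-03,
        6.9388939e-17,  5.0000000e-03,  1.0000000e-02,  1.5000000e-02,
        2.0000000e-02,  2.5000000e-02,  3.0000000e-02,  3.5000000e-02,
        4.0000000e-02,  4.5000000e-02,  5.0000000e-02,  5.5000000e-02,
        6.0000000e-02,  6.5000000e-02,  7.0000000e-02,  7.5000000e-02,
        8.0000000e-02,  8.5000000e-02,  9.0000000e-02,  9.5000
[... 1501 characters left out ...]
000000e-02, -5.5000000e-02, -5.0000000e-02, -4.5000000e-02,
       -4.0000000e-02, -3.5000000e-02, -3.0000000e-02, -2.5000000e-02,
       -2.0000000e-02, -1.5000000e-02, -1.0000000e-02, -5.0000000e-03,
        6.9388939e-17,  5.0000000e-03,  1.0000000e-02,  1.5000000e-02,
        2.0000000e-02,  2.5000000e-02,  3.0000000e-02,  3.5000000e-02,
        4.0000000e-02,  4.5000000e-02,  5.0000000e-02,  5.5000000e-02,
        6.0000000e-02,  6.5000000e-02,  7.0000000e-02,  7.5000000e-02,
        8.0000000e-02,  8.5000000e-02,  9.0000000e-02,  9.5000000e-02,
        1.0000000e-01,  1.0500000e-01,  1.1000000e-01,  1.1500000e-01,
        1.2000000e-01,  1.2500000e-01,  1.3000000e-01,  1.3500000e-01]))
```

View pics/side10c.png

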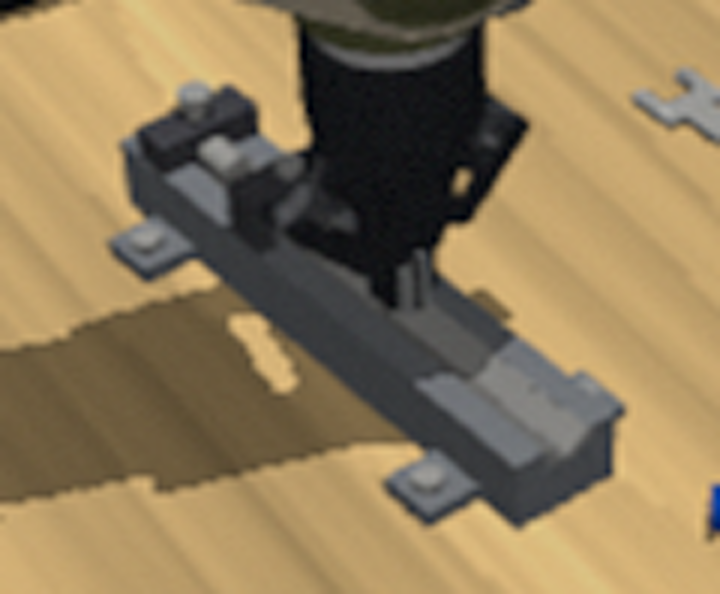

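Seen from the side, the pin runs under the bridge towards the light nose at (215,150), with the fingers well behind the bridge. About 15 mm is left, so now in small steps, reading the force.

>>> {"fn": "carry_out", "kwargs": {"commands": [[0,0,0,-1,0,0,0],[0,0,0,-1.5,0,0,0],[0,0,0,-1.5,0,0,0],[0,0,0,-1.5,0,0,0],[0,0,0,-1.5,0,0,0],[0,0,0,-1.5,0,0,0],[0,0,0,-1,0,0,0],[0,0,0,-0.5,0,0,0],[0,0,0,0,0,0,0],[0,0,0,0,0,0,0]]}}

```text
t: 16.37
tcp_pos: [0.5413, 0.053, 0.0736]
eef_rot: [-2.454, 1.57, 2.378]
contact_force: [0.3, 0.0, 0.4]
finger_gap: 0.0001
```

```bash
python3 - <<'E'
from pinm import *
o,R=tool(); print(o['t'],o['tcp_pos'],o['contact_force'],'s,l',(o['tcp_pos'][:2]-O)@u,(o['tcp_pos'][:2]-O)@n)
for c in ("wrist",):
    p,d,m=snap(c,c+"11"); ss=grooved(f"pics/{c}11.npz"); h,b=np.histogram(ss,bins=np.arange(.06,.105,.001)); print([(round(x*1000),int(y)) for x,y in zip(b,h) if y])
E
```

```text
16.3667 [0.54131223 0.0530147  0.07356513] [0.31433401 0.04557163 0.44142227] s,l -0.019249300519101988 -0.00017477771559992576
pics/wrist11.npz 5148 s [-0.0097 -0.0087  0.1037  0.1056] ztop [0.0588 0.061 ] lat of top -0.0001
[(61, 10), (62, 74), (63, 56), (64, 83), (65, 56), (66, 83), (67, 57), (68, 83), (69, 61), (70, 79), (71, 74), (72, 65), (73, 81), (74, 61), (75, 81), (76, 73), (77, 76), (78, 79), (79, 75), (80, 73), (81, 82), (82, 77), (83, 82), (84, 81), (85, 76), (86, 5), (92, 80), (93, 81), (94, 89), (95, 71), (96, 93), (97, 87), (98, 90), (99, 85), (100, 89), (101, 90), (102, 82), (103, 92)]
```

View pics/wrist11.png

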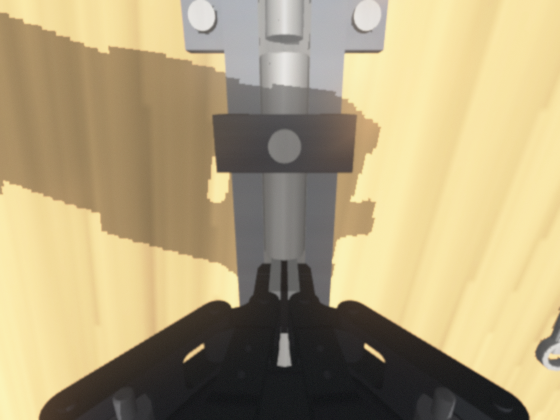

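The pin's front edge is at row 53 (s≈86) and the nose face at row 38 (s≈92), so about 5.5 mm remains.

>>> {"fn": "carry_out", "kwargs": {"commands": [[0,0,0,-0.7,0,0,0],[0,0,0,-0.7,0,0,0],[0,0,0,-0.7,0,0,0],[0,0,0,-0.7,0,0,0],[0,0,0,-0.6,0,0,0],[0,0,0,-0.4,0,0,0],[0,0,0,-0.2,0,0,0],[0,0,0,0,0,0,0],[0,0,0,0,0,0,0],[0,0,0,0,0,0,0]]}}

```text
t: 17.25
tcp_pos: [0.541, 0.0569, 0.0736]
eef_rot: [2.672, 1.571, 1.221]
contact_force: [0.3, 0.1, 0.2]
finger_gap: -0.0002
```

>>> {"fn": "carry_out", "kwargs": {"commands": [[0,0,0,-0.2,0,0,0],[0,0,0,-0.2,0,0,0],[0,0,0,-0.2,0,0,0],[0,0,0,-0.1,0,0,0],[0,0,0,-0.1,0,0,0],[0,0,0,0,0,0,0],[0,0,0,0,0,0,0],[0,0,0,0,0,0,0],[0,0,0,0,0,0,0],[0,0,0,0,0,0,0]]}}

```text
t: 18.08
tcp_pos: [0.5409, 0.0576, 0.0736]
eef_rot: [1.16, 1.571, -0.29]
contact_force: [0.6, -1.3, 0.5]
finger_gap: 0.0003
```

>>> {"fn": "carry_out", "kwargs": {"commands": [[0,0,0,-0.2,0,0,0],[0,0,0,-0.2,0,0,0],[0,0,0,-0.2,0,0,0],[0,0,0,-0.1,0,0,0],[0,0,0,-0.1,0,0,0],[0,0,0,0,0,0,0],[0,0,0,0,0,0,0],[0,0,0,0,0,0,0],[0,0,0,0,0,0,0],[0,0,0,0,0,0,0]]}}

```text
t: 18.92
tcp_pos: [0.5408, 0.0584, 0.0736]
eef_rot: [1.88, 1.571, 0.43]
contact_force: [0.6, -0.4, -0.7]
finger_gap: -0.0
```

```bash
python3 - <<'E'
from pinm import *
o,R=tool(); print(o['t'],o['tcp_pos'],o['contact_force'],'s,l',(o['tcp_pos'][:2]-O)@u)
p,d,m=snap("wrist","wrist12"); ss=grooved(f"pics/wrist12.npz"); h,b=np.histogram(ss,bins=np.arange(.08,.1,.001)); print([(round(x*1000),int(y)) for x,y in zip(b,h)])
cv2.imwrite("pics/wrist12c.png",cv2.resize(p[20:180,210:360],None,fx=4,fy=3.7,interpolation=cv2.INTER_CUBIC))
E
```

```text
18.9167 [0.54078632 0.0584363  0.07363178] [ 0.56554611 -0.38658505 -0.72102713] s,l -0.013803931065320975
pics/wrist12.npz 5593 s [-0.0042 -0.0032  0.109   0.1107] ztop [0.0587 0.0609] lat of top -0.0002
[(80, 82), (81, 69), (82, 72), (83, 80), (84, 71), (85, 81), (86, 83), (87, 76), (88, 76), (89, 81), (90, 80), (91, 38), (92, 64), (93, 78), (94, 77), (95, 86), (96, 80), (97, 77), (98, 86), (99, 80)]
```

View pics/wrist12c.png

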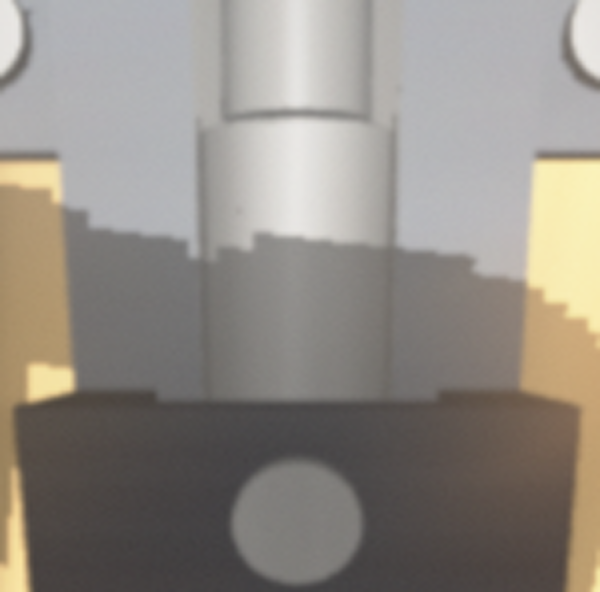

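The pin's end is almost at the nose, with only a thin dark line left between them at (297,113) in the crop. Continuing in small steps.

>>> {"fn": "carry_out", "kwargs": {"commands": [[0,0,0,-0.2,0,0,0],[0,0,0,-0.2,0,0,0],[0,0,0,-0.1,0,0,0],[0,0,0,0,0,0,0],[0,0,0,0,0,0,0],[0,0,0,0,0,0,0],[0,0,0,0,0,0,0],[0,0,0,0,0,0,0],[0,0,0,0,0,0,0],[0,0,0,0,0,0,0]]}}

```text
t: 19.8
tcp_pos: [0.5407, 0.0589, 0.0736]
eef_rot: [2.169, 1.571, 0.718]
contact_force: [1.5, -0.7, 0.4]
finger_gap: -0.0001
```

>>> {"fn": "carry_out", "kwargs": {"commands": [[0,0,0,-0.2,0,0,0],[0,0,0,-0.1,0,0,0],[0,0,0,-0.1,0,0,0],[0,0,0,0,0,0,0],[0,0,0,0,0,0,0],[0,0,0,0,0,0,0],[0,0,0,0,0,0,0],[0,0,0,0,0,0,0],[0,0,0,0,0,0,0],[0,0,0,0,0,0,0]]}}

```text
t: 20.63
tcp_pos: [0.5407, 0.0593, 0.0736]
eef_rot: [1.845, 1.571, 0.394]
contact_force: [1.3, -0.5, 0.6]
finger_gap: -0.0001
```

>>> {"fn": "carry_out", "kwargs": {"commands": [[0,0,0,-0.2,0,0,0],[0,0,0,-0.1,0,0,0],[0,0,0,-0.1,0,0,0],[0,0,0,0,0,0,0],[0,0,0,0,0,0,0],[0,0,0,0,0,0,0],[0,0,0,0,0,0,0],[0,0,0,0,0,0,0],[0,0,0,0,0,0,0],[0,0,0,0,0,0,0]]}}

```text
t: 21.47
tcp_pos: [0.5406, 0.0596, 0.0736]
eef_rot: [-0.015, 1.571, -1.466]
contact_force: [0.9, -3.5, 0.3]
finger_gap: 0.0001
```

>>> {"fn": "carry_out", "kwargs": {"commands": [[0,0,0,-0.2,0,0,0],[0,0,0,-0.1,0,0,0],[0,0,0,-0.1,0,0,0],[0,0,0,0,0,0,0],[0,0,0,0,0,0,0],[0,0,0,0,0,0,0],[0,0,0,0,0,0,0],[0,0,0,0,0,0,0],[0,0,0,0,0,0,0],[0,0,0,0,0,0,0]]}}

```text
t: 22.3
tcp_pos: [0.5406, 0.0597, 0.0736]
eef_rot: [0.003, 1.57, -1.448]
contact_force: [0.3, -6.9, 0.4]
finger_gap: -0.0
```

Home: the force rose from 0.5 to 3.5 to 6.9 N and the tool has stopped advancing. Holding.

>>> {"fn": "carry_out", "kwargs": {"commands": [[0,0,0,0,0,0,0],[0,0,0,0,0,0,0],[0,0,0,0,0,0,0],[0,0,0,0,0,0,0],[0,0,0,0,0,0,0],[0,0,0,0,0,0,0],[0,0,0,0,0,0,0],[0,0,0,0,0,0,0],[0,0,0,0,0,0,0],[0,0,0,0,0,0,0]]}}

```text
t: 23.13
tcp_pos: [0.5407, 0.0596, 0.0737]
eef_rot: [0.111, 1.57, -1.339]
contact_force: [-0.0, -6.3, 1.1]
finger_gap: -0.0003
```

```bash
python3 - <<'E'
from pinm import *
o,R=tool(); print(o['t'],o['tcp_pos'],o['contact_force'],'s,l',(o['tcp_pos'][:2]-O)@u)
p,d,m=snap("wrist","wrist13"); ss=grooved(f"pics/wrist13.npz"); h,b=np.histogram(ss,bins=np.arange(.086,.098,.001)); print([(round(x*1000),int(y)) for x,y in zip(b,h)])
cv2.imwrite("pics/wrist13c.png",cv2.resize(p[20:180,210:360],None,fx=4,fy=3.7,interpolation=cv2.INTER_CUBIC))
E
```

```text
23.1333 [0.54066614 0.05963209 0.07365759] [-0.04700392 -6.26599852  1.10990093] s,l -0.012602386497223277
pics/wrist13.npz 5629 s [-0.0032 -0.002   0.1101  0.1119] ztop [0.0587 0.0609] lat of top 0.0001
[(86, 73), (87, 82), (88, 79), (89, 81), (90, 75), (91, 82), (92, 48), (93, 74), (94, 73), (95, 88), (96, 74), (97, 87)]
```

View pics/wrist13c.png

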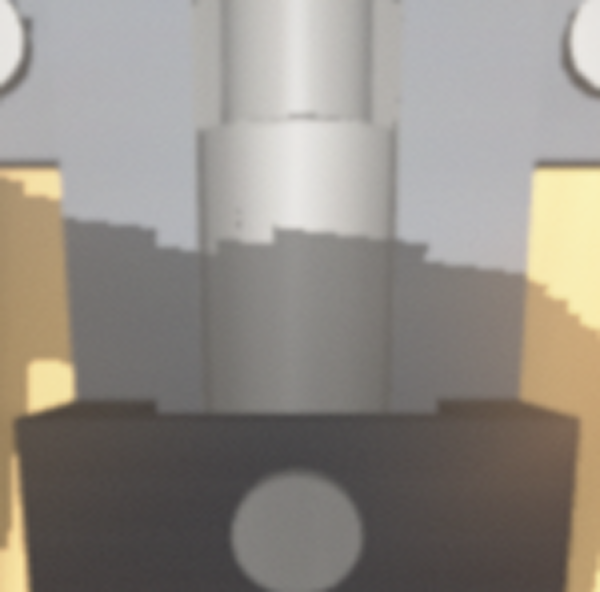

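The gap line is gone, so the pin touches the nose, held at about 6 N. I'll hold a little longer, then back off straight and rise.

>>> {"fn": "carry_out", "kwargs": {"commands": [[0,0,0,0,0,0,0],[0,0,0,0,0,0,0],[0,0,0,0,0,0,0],[0,0,0,0,0,0,0],[0,0,0,0.5,0,0,0],[0,0,0,1,0,0,0],[0,0,0,4,0,0,0],[0,0,0,10,0,0,0],[0,0,0,15,0,0,0],[0,0,0,10,0,0,0]]}}

```text
t: 24.02
tcp_pos: [0.5455, 0.0186, 0.0736]
eef_rot: [-3.02, 1.571, 1.812]
contact_force: [0.6, 0.8, -0.6]
finger_gap: 0.0001
```

>>> {"fn": "carry_out", "kwargs": {"commands": [[0,-10,0,0,0,0,0],[0,-20,0,0,0,0,0],[0,-25,0,0,0,0,0],[0,-25,0,0,0,0,0],[0,-20,0,0,0,0,0],[0,-10,0,0,0,0,0],[0,0,0,0,0,0,0],[0,0,0,0,0,0,0],[0,0,0,0,0,0,0],[0,0,0,0,0,0,0]]}}

```text
t: 24.85
tcp_pos: [0.545, 0.02, 0.1827]
eef_rot: [-1.916, 1.569, 2.917]
contact_force: [-1.0, -0.4, 1.7]
finger_gap: -0.0003
```

```bash
python3 - <<'E'
from pinm import *
o,R=tool(); print(o['t'],o['tcp_pos'],o['contact_force'])
for c in ("wrist","scene"):
    p,d,m=snap(c,c+"14"); ss=grooved(f"pics/{c}14.npz"); h,b=np.histogram(ss,bins=np.arange(.086,.098,.001)); print([(round(x*1000),int(y)) for x,y in zip(b,h)])
p=cv2.imread("pics/wrist14.png"); cv2.imwrite("pics/wrist14c.png",cv2.resize(p[0:230,180:390],None,fx=3,fy=2.5,interpolation=cv2.INTER_CUBIC))
E
```

```text
24.85 [0.54497002 0.02001922 0.18271461] [-1.03314597 -0.40802175  1.74567209]
pics/wrist14.npz 1823 s [-0.0025 -0.0005  0.1033  0.1048] ztop [0.0589 0.0608] lat of top 0.0003
[(86, 26), (87, 24), (88, 30), (89, 22), (90, 26), (91, 24), (92, 10), (93, 24), (94, 25), (95, 27), (96, 24), (97, 24)]
pics/scene14.npz 131 s [-0.0015  0.0016  0.1128  0.1195] ztop [0.0579 0.0612] lat of top -0.0014
[(86, 1), (87, 1), (88, 3), (89, 2), (90, 2), (91, 1), (92, 2), (93, 2), (94, 2), (95, 2), (96, 1), (97, 2)]
```

View pics/wrist14c.png

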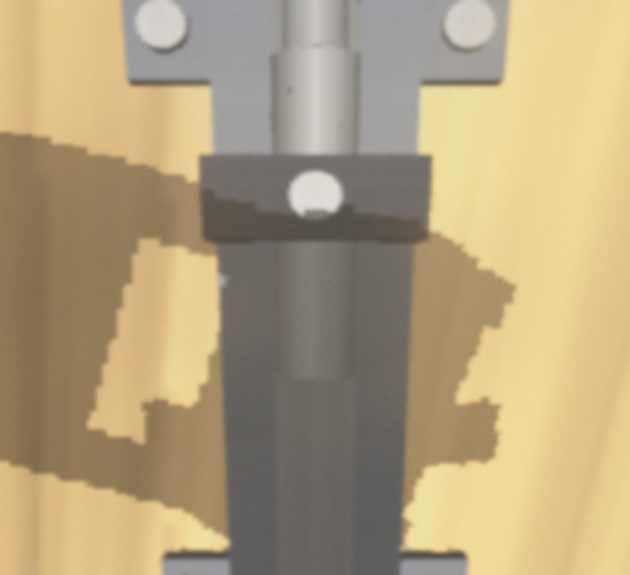

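View pics/scene14.png

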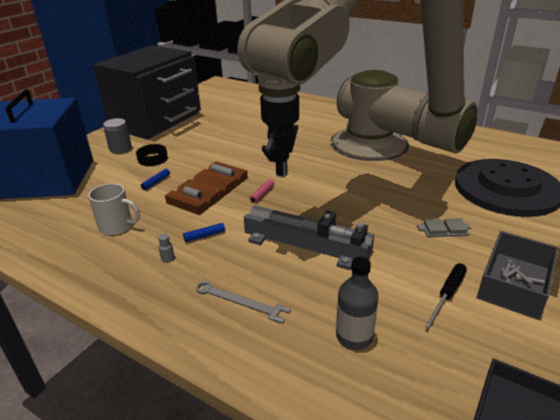

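The pin lies under the bridge with its end against the nose at crop (315,48). The gripper is clear, the other two pins are in the rack, and the bench is unchanged. Handing in.

```bash
python3 -c "
from cell import bot
print(bot.finish_job())"
```

```text
the job is handed in; nothing more can be done
None
```

I took the longest pin from the rack's middle slot, laid it in the open part of the groove and pushed it under the bridge with shut fingers until it was home against the nose. I held the push for about 1.5 s, then backed off straight, rose clear and handed the job in at about 25 s.

**Push force:** it read 3.5 N at first contact, then 6.9 N and 6.3 N during the hold. I only saw the force at the end of each move call, so brief peaks in between were not seen.

**Last checks:**
- After release, the wrist picture and its depth data show no gap between the pin's end and the nose (fixture x about 92 mm).
- The pin sits on the groove's centreline, with its top at about 60 mm.
- The gripper is clear of everything, the other two pins are in the rack, and nothing else on the bench looks moved.

**Disagreements:**
- The finger gap read 19.7 mm on the 22 mm pin. I put this down to pad give or a grip slightly above the middle; the pin did not slip.
- The scene camera placed the rack pins 3 to 5 mm off from the other two cameras, so I relied on the wrist camera.

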